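Sweep the loose jar caps into the wash tub

TASK

Three loose white screw caps lie on the raised deck of the jar-filling station. Push each of them with your fingertips across the deck and off its open edge, so that all three drop into the white wash tub in front; do not pick any cap up. The little amber jar and the metal screw band standing on the deck must stay where they are, so steer the caps past them.

Things in the scene. Friction and masses are not known exactly. Their poses are not given: they have to be found in the camera images.
- deck: Filling station, fixed: a grey raised deck, a white open tub along its side nearest the robot. Origin on the table under the deck's centre; z up, -x points across the deck to the tub, y along the tub edge. Deck top level, 45 mm above the table, x = -130 to +130 mm; a rim 15 mm high stands on it on three sides (inner faces x = +120 mm, y = +-175 mm).
- deck_edge (a point): Middle of the deck's open edge beside the tub (deck x = -130 mm, y = 0, 45 mm above the table); the edge runs along the deck's y and has no lip. Caps pushed over it drop into the tub.
- tub_floor (a point): Centre of the white tub's floor, 6 mm above the table (deck x = -187 mm, y = 0). Inside, the tub runs from the deck's edge to deck x = -244 mm and over y = +-179 mm; its walls end 38 mm above the table. Fixed to the deck.
- cap0_mid (a point): Centre of a loose white plastic screw cap, a plain disc of 42 mm diameter and 12 mm height lying flat on the deck (this point is 6 mm above the deck); about 20 g; slides, does not roll while flat. The three caps are alike, and start on the far half of the deck.
- cap1_mid (a point): Centre of a loose white plastic screw cap, a plain disc of 42 mm diameter and 12 mm height lying flat on the deck (this point is 6 mm above the deck); about 20 g; slides, does not roll while flat. The three caps are alike, and start on the far half of the deck.
- cap2_mid (a point): Centre of a loose white plastic screw cap, a plain disc of 42 mm diameter and 12 mm height lying flat on the deck (this point is 6 mm above the deck); about 20 g; slides, does not roll while flat. The three caps are alike, and start on the far half of the deck.
- cap0: The same cap as point cap0_mid; this origin is the centre of its underside, z along the disc's axis.
- cap1: The same cap as point cap1_mid; this origin is the centre of its underside, z along the disc's axis.
- cap2: The same cap as point cap2_mid; this origin is the centre of its underside, z along the disc's axis.
- jar: Small amber glass jar with a cap on it, 44 mm diameter, 50 mm high, loose, standing on the tub half of the deck. Origin: centre of its underside. Not to be disturbed.
- band: Aluminium screw band: an open ring of 54 mm outer diameter, 44 mm inner diameter, 15 mm high, loose, lying flat on the tub half of the deck. Origin: centre of its underside. Not to be disturbed.
There are look-alikes about, which are no part of the job. What is shaped like the cap2 but yellow is not meant.

How it is judged:
By the outcome, as a careful person would: the job done as asked, in the order asked, and still so for the second after the job is handed in, with the robot touching nothing.
It also fails if it takes over 72 s, if anything falls off the work surface, if the arm or the gripper's body presses on something with over 40 N, if the wrist force passes 120 N, or if a joint passes its speed limit or range.

ROBOT

A 6-joint arm with a two-finger parallel gripper is mounted at the origin on the work surface. World frame = base frame: x ahead of the robot, y to its left, z up, the work surface at z = 0. Lengths are in m, angles in rad, forces in N, time in s.
With the tool pointing down it reaches from about 0.35 to 0.975 m from the base axis. Payload 4.9 kg.
Tool frame: the origin (TCP) lies at the very end of the fingers, on their centre line; the grasp point (between the pads) lies 19 mm behind it; z points along the fingers, y is the line along which they close (so a half turn about z gives the same grasp; the last joint's range is limited). The gripper opens to 85 mm and grips with 20 to 120 N. Pads are 22 mm wide; open, the fingers measure 114 mm over their backs; the gripper's body (76 mm by 85 mm) begins 54 mm behind the grasp point. The pads swing forward as they close: fully open they stand 13 mm farther back than shut.
Start: joints at [-1.459, 0.053, 1.613, -0, 1.476, -0.119], TCP at [0.143, -0.608, 0.231] pointing down, gripper open.
Joint ranges: [-3.01, 3.01], [-1.01, 2.22], [0.06, 2.58], [-1.02, 4.17], [0.09, 2.62], [-3.14, 3.14]. Speed limits (rad/s): [2.57, 2.57, 3.14, 3.14, 3.14, 3.14].

INTERFACE

Orientations are given as a rotation vector (axis times angle).
In Python, from station import ctrl gives the robot as it stands. The module is installed in compiled form; this text tells all that it offers.
- The arm moves only by the tool jog_arm, never from a script. Its argument "steps" is a list of rows, each an object with "delta_rot": the turn, a rotation vector about the tool's x, y, z in degrees, a list of three; "linear": the shift along the tool's x, y, z in m, a list of three; "grip": the finger opening in m, from 0 to 0.0854. In form: [{"delta_rot": [rx, ry, rz], "linear": [x, y, z], "grip": grip}, ...]. A call has 1 to 10 rows; each row shifts and turns the commanded pose from where the row before left it, along the tool's axes as they then stand; what a row does not reach is not made up. A row lasts 1/10 s, in which the tool goes at most 50 mm and 8.59 degrees, less where a joint would pass 70% of its speed; a pose out of reach is approached as far as the arm can. A call with a gripper value outside its range is refused whole. The fingers move at their own pace and stop on an object; "newtons" is the grip in N (left out, the last holds). Time passes only in rows, so rows that do not move let the fingers close. It gives the time, the measured TCP pose, the force, the opening and the grip force at its end, in the units of the state.
- ctrl.get_obs(): the state, without advancing time (a new reading comes with each control period).
- ctrl.get_image(name): name is "side" or "top" or "wrist"; returns (picture, depth): 384x512x3 uint8, red, green, blue; 384x512 float32, m along the optical axis (not along the pixel's ray), 0 where there is no reading.
- ctrl.camera_info(name): a dict with "camera_matrix" (3x3 intrinsics, pixels), "R" (3x3) and "t" (3): a world point X has camera coordinates R X + t; the wrist camera has in their place "T_tool_cam" (4x4, takes a point from camera to tool coordinates, whose origin is the TCP and whose axes are the flange's). Camera axes: x right, y down, z forward; pixel columns grow to the right and rows downward; lengths in m; the calibration is good to about 2 mm. A picture is of the moment at which its call begins: read the wrist's pose just before it. camera_info takes no time and is no camera call.
- ctrl.finish_job(): hands the job in; it is judged then, once.
The state is a dict: "t": time; "q": joint angles; "dq": joint speeds; "effort": joint torques, N m; "tool_pos": TCP position; "tool_rot": TCP orientation; "contact_force": force on the tool from outside, world axes, zero at the start; "wrist_torque": the same for the moment, N m; "opening": finger opening in m; "grip_force": force on a finger pad.
Only numpy, scipy, OpenCV 4.12 (cv2) and the standard library are available. Lean on these libraries where they do the work, as an engineer would, in place of code of your own. Each camera call takes 0.05 s, during which the arm holds its last target. There are 200 camera calls.

## Working session

There is one attempt and no reset: what is moved stays moved. The work goes in short steps, Python scripts to look and compute and a tool call to move; the robot and the scene stay as the last step left them, time stands still between calls to the robot, and variables do not carry over. Pictures are saved under pics/ and viewed, at most 10 in all, crops included, and the job is handed in when it is done.

Besides the shell and the picture viewer there is one more tool, called after "Call:" as a command line: name --argument value ..., lists and objects as JSON in quotes. jog_arm: Moves the arm, as the interface text tells. Its arguments: {"type":"object","properties":{"steps":{"type":"array"},"newtons":{"type":"number"}},"required":["steps"]}

```bash
mkdir -p pics; cat > h.py <<'E'
import numpy as np, cv2
from station import ctrl
from scipy.spatial.transform import Rotation as Ro
def ray(name,u,v,z):
    c=ctrl.camera_info(name);K=np.array(c["camera_matrix"]);R=np.array(c["R"]);t=np.array(c["t"])
    o=-R.T@t; d=R.T@np.linalg.solve(K,[u,v,1.0]); return o+d*(z-o[2])/d[2]
def proj(name,X):
    c=ctrl.camera_info(name);p=np.array(c["camera_matrix"])@(np.array(c["R"])@X+np.array(c["t"]));return p[:2]/p[2]
E
python3 - <<'E'
from h import *
o=ctrl.get_obs();print(o)
for n in("top","side"):
    im,d=ctrl.get_image(n);np.save(n+".npy",im);np.save(n+"_d.npy",d);cv2.imwrite(f"pics/{n}0.png",im[:,:,::-1])
    c=ctrl.camera_info(n);print(n,-np.array(c["R"]).T@c["t"],np.array(c["R"]).round(2).tolist())
E
```

```text
{'t': 0.0, 'q': array([-1.45898826e+00,  5.33727604e-02,  1.61429058e+00, -3.99189848e-05,
        1.47600692e+00, -1.18995492e-01]), 'dq': array([-5.94179153e-04,  8.06140372e-04, -1.10894685e-03, -4.30108590e-04,
        1.87237862e-05,  1.83878592e-03]), 'effort': array([-8.03621037e-05, -3.93681693e+01, -3.70180535e+01, -2.25263835e-05,
        7.02950754e-03,  1.62859422e-06]), 'tool_pos': array([ 0.14289694, -0.60780316,  0.23005521]), 'tool_rot': array([-3.11863206e+00, -3.61507934e-01,  5.06549475e-05]), 'contact_force': array([ 0.15567929, -0.56032841,  0.04896026]), 'wrist_torque': array([ 0.02298054, -0.00368807, -0.03223596]), 'grip_force': 0.0, 'opening': 0.08568251516710859}
top [ 0.41432349 -0.14222807  1.04338016] [[0.01, -1.0, 0.01], [-0.99, -0.01, -0.12], [0.12, -0.01, -0.99]]
side [0.41159895 0.47605393 0.45931847] [[-0.98, -0.17, -0.02], [-0.08, 0.55, -0.83], [0.16, -0.82, -0.55]]
```

View pics/top0.png

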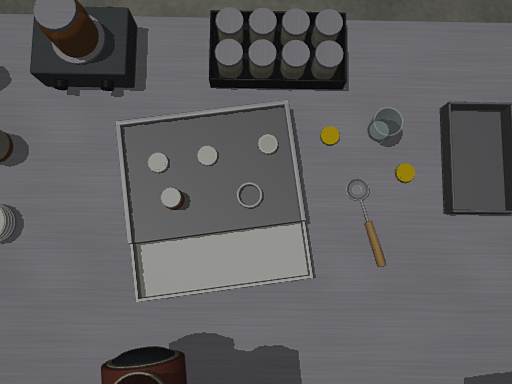

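View pics/side0.png

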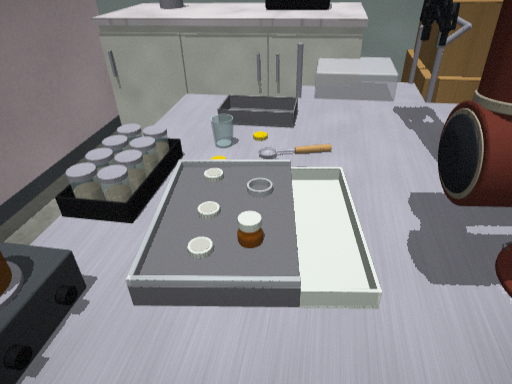

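The top view shows the white caps on the deck at (158,162), (207,155) and (268,144). Look-alikes are the yellow discs (330,135) and (405,172), the jar's white lid (172,198), the spice-jar lids near (230–330, 20–60), and the band ring (250,195). The side view agrees, with caps at (201,247), (208,210) and (214,175), so I choose the three plain white discs on the far half of the deck. Next I'll measure and check them in a crop.

```bash
cat > meas.py <<'E'
from h import *
def blobs(im,name="top"):
    hsv=cv2.cvtColor(im,cv2.COLOR_RGB2HSV)
    m=((hsv[...,2]>135)&(hsv[...,1]<60)).astype(np.uint8)
    n,l,s,c=cv2.connectedComponentsWithStats(m)
    return [(c[i],s[i]) for i in range(1,n) if s[i][4]>60]
E
python3 - <<'E'
from meas import *
im=np.load("top.npy")
for c,s in blobs(im):
    if 110<c[0]<320 and 95<c[1]<310: print(c.round(1),s.tolist(),ray("top",*c,.057).round(4),ray("top",*c,.095).round(4)[:2])
print("band",ray("top",250,195,.06).round(4))
for n,p in dict(edgeL=(132.5,243),edgeR=(304,221),rimTL=(117,122),rimTR=(287,102)).items(): print(n,ray("top",*p,.045 if 'edge' in n else .06).round(4))
cr=cv2.resize(im[95:305,110:320],None,fx=3.5,fy=3.5,interpolation=cv2.INTER_CUBIC)[:600]
cv2.imwrite("pics/crop0.png",cr[:,:,::-1])
E
```

```text
[188.5 114.3] [116, 105, 154, 21, 255] [ 0.6999 -0.0104  0.057 ] [ 0.6889 -0.0155]
[296.6 178.8] [289, 129, 16, 91, 190] [ 0.5647 -0.2405  0.057 ] [ 0.5589 -0.2367]
[267.4 143.2] [259, 134, 18, 19, 271] [ 0.6398 -0.1787  0.057 ] [ 0.6311 -0.1773]
[124.2 193.6] [118, 141, 13, 102, 338] [0.5286 0.1177 0.057 ] [0.5242 0.1077]
[206.8 154.8] [198, 146, 19, 19, 282] [ 0.6131 -0.0514  0.057 ] [ 0.6054 -0.0549]
[157.3 161.6] [148, 153, 20, 19, 279] [0.597  0.0519 0.057 ] [0.5899 0.0444]
[170.2 196.8] [161, 188, 19, 19, 281] [0.5233 0.0223 0.057 ] [0.5191 0.0159]
[221.4 277.1] [130, 222, 183, 80, 655] [ 0.36   -0.0875  0.057 ] [ 0.3621 -0.0896]
[223.2 259.5] [141, 224, 167, 72, 8320] [ 0.3957 -0.0904  0.057 ] [ 0.3964 -0.0924]
band [ 0.5289 -0.1434  0.06  ]
edgeL [0.427 0.099 0.045]
edgeR [ 0.4773 -0.2574  0.045 ]
rimTL [0.68   0.1392 0.06  ]
rimTR [ 0.7295 -0.2195  0.06  ]
```

View pics/crop0.png

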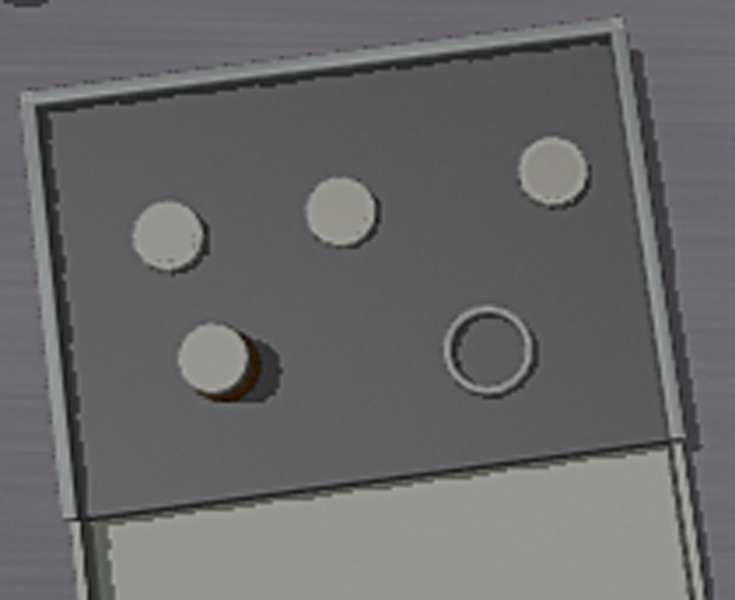

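The crop shows the three plain white caps at (168,236), (341,211) and (553,171), and the capped jar and the band are clearly different things. I'll align the tool with the deck (yaw 8°) and travel over.

Call:
jog_arm --steps '[{"delta_rot":[0,0,5.2],"linear":[0,0,0],"grip":0.02},{"delta_rot":[0,0,0],"linear":[0.034,-0.029,0],"grip":0.02},{"delta_rot":[0,0,0],"linear":[0.034,-0.029,0],"grip":0.02},{"delta_rot":[0,0,0],"linear":[0.034,-0.029,0],"grip":0.02},{"delta_rot":[0,0,0],"linear":[0.034,-0.029,0],"grip":0.02},{"delta_rot":[0,0,0],"linear":[0.034,-0.029,0],"grip":0.02},{"delta_rot":[0,0,0],"linear":[0.034,-0.029,0],"grip":0.02},{"delta_rot":[0,0,0],"linear":[0.034,-0.029,0],"grip":0.02},{"delta_rot":[0,0,0],"linear":[0.034,-0.029,0],"grip":0.02}]'

```text
t: 1.0
tool_pos: [0.3807, -0.339, 0.2309]
tool_rot: [-3.134, -0.219, 0.0]
contact_force: [0.9, -0.3, -0.4]
opening: 0.02
grip_force: 0.0
```

```bash
cat >> h.py <<'E'
E0=np.array([.4522,-.0792]);U=np.array([.990,.140]);V=np.array([-.140,.990])
def uv(p): d=np.array(p)[:2]-E0; return np.array([d@U,d@V]).round(4)
def st():
    o=ctrl.get_obs();R=Ro.from_rotvec(o["tool_rot"]).as_matrix()
    print("t",o["t"],"uv",uv(o["tool_pos"]),"z",o["tool_pos"][2].round(4),"xyaw",np.degrees(np.arctan2(R[1,0],R[0,0])).round(1),"tilt",R[2].round(3),"F",o["contact_force"].round(1),"op",o["opening"].round(4))
E
python3 -c "
from h import *
st()"
```

```text
Traceback (most recent call last):
  File "h.py", line 13, in st
    print("t",o["t"],"uv",uv(o["tool_pos"]),"z",o["tool_pos"][2].round(4),"xyaw",np.degrees(np.arctan2(R[1,0],R[0,0])).round(1),"tilt",R[2].round(3),"F",o["contact_force"].round(1),"op",o["opening"].round(4))
                                                                                                                                                                                          ^^^^^^^^^^^^^^^^^^
AttributeError: 'float' object has no attribute 'round'
```

Call:
jog_arm --steps '[{"delta_rot":[0,0,0],"linear":[0.034,-0.028,0],"grip":0.02},{"delta_rot":[0,0,0],"linear":[0.034,-0.028,0],"grip":0.02},{"delta_rot":[0,0,0],"linear":[0.034,-0.028,0],"grip":0.02},{"delta_rot":[0,0,0],"linear":[0.034,-0.028,0],"grip":0.02},{"delta_rot":[0,0,0],"linear":[0.034,-0.028,0],"grip":0.02},{"delta_rot":[0,0,0],"linear":[0.034,-0.028,0],"grip":0.02},{"delta_rot":[0,0,0],"linear":[0.034,-0.028,0],"grip":0.02},{"delta_rot":[0,0,0],"linear":[0.034,-0.028,0],"grip":0.02},{"delta_rot":[0,0,0],"linear":[0.034,-0.028,0],"grip":0.02},{"delta_rot":[0,0,0],"linear":[0,0,0.03],"grip":0.02}]'

```text
t: 2.0
tool_pos: [0.6528, -0.045, 0.2057]
tool_rot: [3.132, 0.227, 0.015]
contact_force: [0.4, -0.3, -0.0]
opening: 0.02
grip_force: 0.0
```

```bash
sed -i 's/o\["opening"\].round(4)/o["opening"]/' h.py
python3 -c "
from h import *
st()
c=ctrl.camera_info('wrist');print(np.array(c['T_tool_cam']).round(3))
im,d=ctrl.get_image('wrist');cv2.imwrite('pics/w1.png',im[:,:,::-1])"
```

```text
t 2.0 uv [0.2033 0.0058] z 0.2057 xyaw 8.3 tilt [ 0.01   0.002 -1.   ] F [ 0.4 -0.3 -0. ] op 0.020025085887824912
[[ 0.    -0.965 -0.261  0.064]
 [ 1.     0.     0.001  0.001]
 [-0.001 -0.261  0.965 -0.143]
 [ 0.     0.     0.     1.   ]]
```

View pics/w1.png

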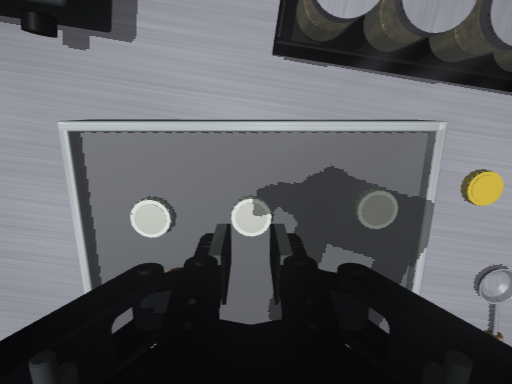

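The wrist view shows cap B at (251,217), centred between the fingertips, with A at (150,218) and C at (378,210). Next I'll lower behind B.

Call:
jog_arm --steps '[{"delta_rot":[0,0,0],"linear":[0,0,0.035],"grip":0.02},{"delta_rot":[0,0,0],"linear":[0,0,0.035],"grip":0.02},{"delta_rot":[0,0,0],"linear":[0,0,0.035],"grip":0.02},{"delta_rot":[0,0,0],"linear":[0,0,0.025],"grip":0.02},{"delta_rot":[0,0,0],"linear":[0,0,0.01],"grip":0.02},{"delta_rot":[0,0,0],"linear":[0,0,0.005],"grip":0.02},{"delta_rot":[0,0,0],"linear":[0,0,0.003],"grip":0.02},{"delta_rot":[0,0,0],"linear":[0,0,0],"grip":0.02},{"delta_rot":[0,0,0],"linear":[0,0,0],"grip":0.02}]'

```text
t: 2.95
tool_pos: [0.6488, -0.0487, 0.055]
tool_rot: [3.133, 0.22, 0.004]
contact_force: [1.3, 1.3, -0.5]
opening: 0.02
grip_force: 0.0
```

```bash
python3 -c "
from h import *
st()"
```

```text
t 2.95 uv [0.1989 0.0027] z 0.055 xyaw 8.0 tilt [ 0.002  0.001 -1.   ] F [ 1.3  1.3 -0.5] op 0.020029380739984146
```

Call:
jog_arm --steps '[{"delta_rot":[0,0,0],"linear":[0,0,0.004],"grip":0.02},{"delta_rot":[0,0,0],"linear":[0,-0.002,0.003],"grip":0.02},{"delta_rot":[0,0,0],"linear":[-0.004,0,0],"grip":0.02},{"delta_rot":[0,0,0],"linear":[-0.006,0,0],"grip":0.02},{"delta_rot":[0,0,0],"linear":[-0.01,0,0],"grip":0.02},{"delta_rot":[0,0,0],"linear":[-0.01,0,0],"grip":0.02},{"delta_rot":[0,0,0],"linear":[-0.01,0,0],"grip":0.02},{"delta_rot":[0,0,0],"linear":[-0.01,0,0],"grip":0.02},{"delta_rot":[0,0,0],"linear":[-0.01,0,0],"grip":0.02}]'

```text
t: 3.85
tool_pos: [0.587, -0.055, 0.0463]
tool_rot: [3.134, 0.22, -0.0]
contact_force: [-0.1, 0.7, 0.1]
opening: 0.0199
grip_force: 0.0
```

```bash
python3 -c "
from h import *
st()
im,d=ctrl.get_image('side');cv2.imwrite('pics/s1.png',cv2.resize(im[150:320,110:390,::-1],None,fx=2.5,fy=2.5))"
```

```text
t 3.85 uv [0.1369 0.0051] z 0.0463 xyaw 8.0 tilt [-0.  0. -1.] F [-0.1  0.7  0.1] op 0.019851931705129576
```

View pics/s1.png

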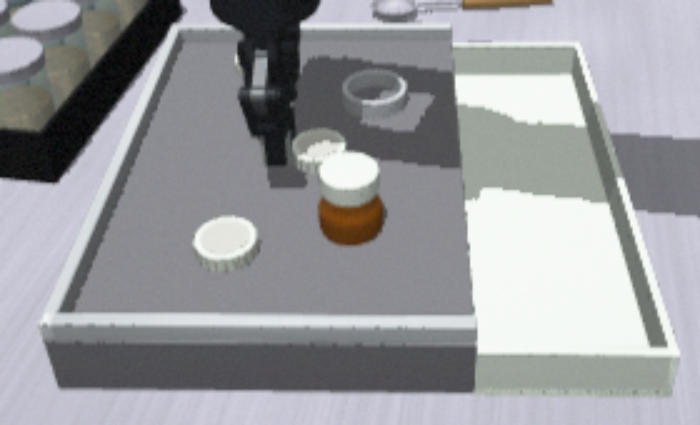

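The side crop shows cap B at (319,150) moving ahead of the fingers, clear of the jar (350,195) and the band (375,93). I'll carry on to the edge.

Call:
jog_arm --steps '[{"delta_rot":[0,0,0],"linear":[-0.01,0,-0.001],"grip":0.02},{"delta_rot":[0,0,0],"linear":[-0.01,0,0],"grip":0.02},{"delta_rot":[0,0,0],"linear":[-0.01,0,0],"grip":0.02},{"delta_rot":[0,0,0],"linear":[-0.01,0,0],"grip":0.02},{"delta_rot":[0,0,0],"linear":[-0.01,0,0],"grip":0.02},{"delta_rot":[0,0,0],"linear":[-0.01,0,0],"grip":0.02},{"delta_rot":[0,0,0],"linear":[-0.01,0,0],"grip":0.02},{"delta_rot":[0,0,0],"linear":[-0.01,0,0],"grip":0.02},{"delta_rot":[0,0,0],"linear":[-0.01,0,0],"grip":0.02},{"delta_rot":[0,0,0],"linear":[-0.01,0,0],"grip":0.02}]'

```text
t: 4.9
tool_pos: [0.4882, -0.0689, 0.0473]
tool_rot: [3.134, 0.22, 0.0]
contact_force: [0.1, 0.0, 0.5]
opening: 0.0202
grip_force: 0.1
```

Call:
jog_arm --steps '[{"delta_rot":[0,0,0],"linear":[-0.012,0,0],"grip":0.02},{"delta_rot":[0,0,0],"linear":[-0.012,0,0],"grip":0.02},{"delta_rot":[0,0,0],"linear":[-0.012,0,0],"grip":0.02},{"delta_rot":[0,0,0],"linear":[-0.012,0,0],"grip":0.02},{"delta_rot":[0,0,0],"linear":[-0.012,0,0],"grip":0.02},{"delta_rot":[0,0,0],"linear":[0,0,0],"grip":0.02},{"delta_rot":[0,0,0],"linear":[0,0,-0.02],"grip":0.02},{"delta_rot":[0,0,0],"linear":[0,0,-0.04],"grip":0.02},{"delta_rot":[0,0,0],"linear":[0,0,-0.03],"grip":0.02}]'

```text
t: 5.8
tool_pos: [0.4299, -0.0773, 0.139]
tool_rot: [3.134, 0.22, 0.002]
contact_force: [0.8, -0.8, 0.6]
opening: 0.0202
grip_force: 0.0
```

```bash
python3 -c "
from h import *
st()
im,d=ctrl.get_image('side');cv2.imwrite('pics/s2.png',cv2.resize(im[150:320,110:390,::-1],None,fx=2.5,fy=2.5))"
```

```text
t 5.8 uv [-0.0218  0.005 ] z 0.139 xyaw 8.0 tilt [ 0.001  0.    -1.   ] F [ 0.8 -0.8  0.6] op 0.02024199336740162
```

View pics/s2.png

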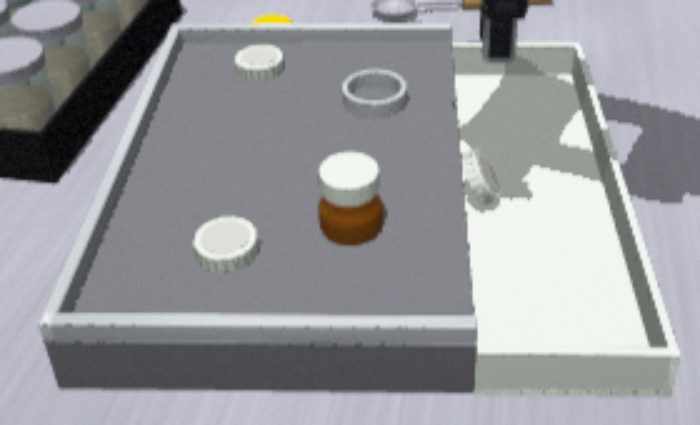

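Cap B is in the tub, leaning on its deck-side wall at (480,175). The jar and band haven't moved. Next is cap C.

Call:
jog_arm --steps '[{"delta_rot":[0,0,0],"linear":[0.033,0.0186,0],"grip":0.02},{"delta_rot":[0,0,0],"linear":[0.033,0.0186,0],"grip":0.02},{"delta_rot":[0,0,0],"linear":[0.033,0.0186,0],"grip":0.02},{"delta_rot":[0,0,0],"linear":[0.033,0.0186,0],"grip":0.02},{"delta_rot":[0,0,0],"linear":[0.033,0.0186,0],"grip":0.02},{"delta_rot":[0,0,0],"linear":[0.033,0.0186,0],"grip":0.02},{"delta_rot":[0,0,0],"linear":[0.033,0.0186,0],"grip":0.02},{"delta_rot":[0,0,0],"linear":[0,0,0],"grip":0.02},{"delta_rot":[0,0,0],"linear":[0,0,0],"grip":0.02}]'

```text
t: 6.75
tool_pos: [0.6766, -0.1739, 0.1361]
tool_rot: [-3.133, -0.22, 0.002]
contact_force: [0.3, 0.7, -0.2]
opening: 0.0196
grip_force: 0.0
```

```bash
python3 -c "
from h import *
st()
o=ctrl.get_obs()
im,d=ctrl.get_image('wrist');c=ctrl.camera_info('wrist')
T=np.eye(4);T[:3,:3]=Ro.from_rotvec(o['tool_rot']).as_matrix();T[:3,3]=o['tool_pos'];W=T@np.array(c['T_tool_cam']);K=np.array(c['camera_matrix'])
hsv=cv2.cvtColor(im,cv2.COLOR_RGB2HSV)
for th in (90,135):
  m=((hsv[...,2]>th)&(hsv[...,1]<60)).astype(np.uint8)
  for k in cv2.findContours(m,cv2.RETR_EXTERNAL,cv2.CHAIN_APPROX_NONE)[0]:
    if not 300<cv2.contourArea(k)<9000: continue
    (x,y),r=cv2.minEnclosingCircle(k);r_=W[:3,:3]@np.linalg.solve(K,[x,y,1.]);p=W[:3,3]+r_*(.057-W[2,3])/r_[2]
    print(th,round(x),round(y),round(r),cv2.contourArea(k)/(np.pi*r*r),uv(p))
cv2.imwrite('pics/w2.png',im[:,:,::-1])"
```

```text
t 6.75 uv [ 0.2089 -0.1252] z 0.1361 xyaw 8.0 tilt [-0.001 -0.001 -1.   ] F [ 0.3  0.7 -0.2] op 0.019604350361001246
90 345 260 26 0.29452739610157946 [ 0.153  -0.2038]
90 508 209 20 0.4474440008952588 [ 0.1967 -0.3275]
90 492 23 30 0.491409946323788 [ 0.3276 -0.2876]
90 398 0 45 0.2794139371029595 [ 0.3409 -0.2235]
135 345 259 25 0.28549227210850975 [ 0.1531 -0.2038]
135 250 245 23 0.7283128598598491 [ 0.1662 -0.1264]
135 492 21 28 0.5126574282753826 [ 0.3286 -0.2877]
135 398 0 44 0.27777352930269744 [ 0.3409 -0.2235]
```

View pics/w2.png

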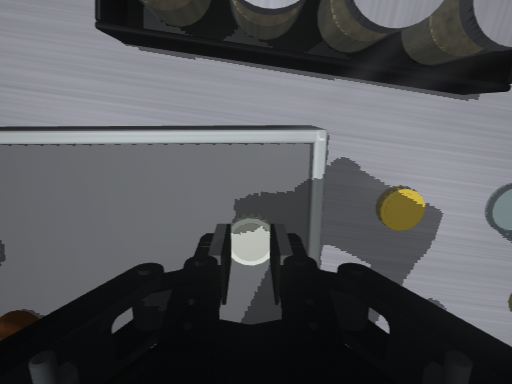

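The wrist view shows cap C at (251,242), centred between the fingers. I'll lower and start pushing with a slight steer toward the rim, away from the band.

Call:
jog_arm --steps '[{"delta_rot":[0,0,0],"linear":[0.002,0,0.035],"grip":0.02},{"delta_rot":[0,0,0],"linear":[0,0,0.03],"grip":0.02},{"delta_rot":[0,0,0],"linear":[0,0,0.015],"grip":0.02},{"delta_rot":[0,0,0],"linear":[0,0,0.0065],"grip":0.02},{"delta_rot":[0,0,0],"linear":[0,0,0],"grip":0.02},{"delta_rot":[0,0,0],"linear":[-0.005,0,0],"grip":0.02},{"delta_rot":[0,0,0],"linear":[-0.008,0,0],"grip":0.02},{"delta_rot":[0,0,0],"linear":[-0.01,0.0025,0],"grip":0.02},{"delta_rot":[0,0,0],"linear":[-0.01,0.0025,0],"grip":0.02},{"delta_rot":[0,0,0],"linear":[-0.01,0.0025,0],"grip":0.02}]'

```text
t: 7.8
tool_pos: [0.6361, -0.1875, 0.0512]
tool_rot: [3.134, 0.219, 0.001]
contact_force: [-0.6, 0.6, 0.4]
opening: 0.0201
grip_force: 0.1
```

Call:
jog_arm --steps '[{"delta_rot":[0,0,0],"linear":[-0.01,0.0025,0],"grip":0.02},{"delta_rot":[0,0,0],"linear":[-0.01,0.0025,0],"grip":0.02},{"delta_rot":[0,0,0],"linear":[0,0,0],"grip":0.02}]'

```text
t: 8.1
tool_pos: [0.6164, -0.1953, 0.0505]
tool_rot: [-3.134, -0.218, 0.002]
contact_force: [-0.6, 0.2, -0.7]
opening: 0.02
grip_force: 0.0
```

```bash
python3 -c "
from h import *
st()
im,d=ctrl.get_image('side');im2,d=ctrl.get_image('top')
a=cv2.resize(im[150:320,110:390,::-1],None,fx=2,fy=2)[:300];b=cv2.resize(im2[95:305,110:320,::-1],None,fx=300/210,fy=300/210)[:300]
cv2.imwrite('pics/s3.png',np.hstack([a,b])[:,:800])"
```

```text
t 8.1 uv [ 0.1463 -0.1379] z 0.0505 xyaw 8.0 tilt [-0.001 -0.    -1.   ] F [-0.6  0.2 -0.7] op 0.019960408750446263
```

View pics/s3.png

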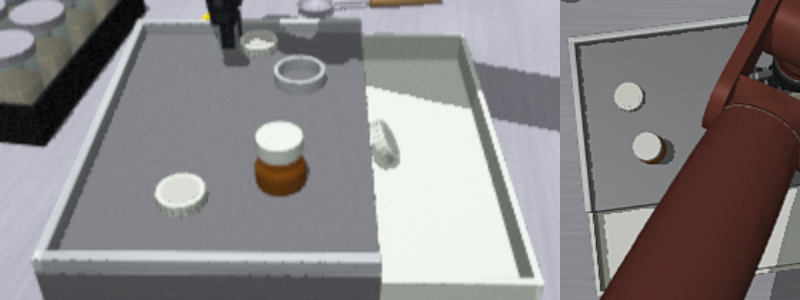

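The side view shows cap C at (259,42) ahead of the fingers and in line with the lane outside the band (300,72). I'll lower 2 mm and push straight on.

Call:
jog_arm --steps '[{"delta_rot":[0,0,0],"linear":[-0.005,0,0.0025],"grip":0.02},{"delta_rot":[0,0,0],"linear":[-0.01,0.001,0],"grip":0.02},{"delta_rot":[0,0,0],"linear":[-0.01,0,0],"grip":0.02},{"delta_rot":[0,0,0],"linear":[-0.01,0,0],"grip":0.02},{"delta_rot":[0,0,0],"linear":[-0.01,0,0],"grip":0.02},{"delta_rot":[0,0,0],"linear":[-0.01,0,0],"grip":0.02},{"delta_rot":[0,0,0],"linear":[-0.01,0,0],"grip":0.02},{"delta_rot":[0,0,0],"linear":[-0.01,0,0],"grip":0.02},{"delta_rot":[0,0,0],"linear":[-0.01,0,0],"grip":0.02},{"delta_rot":[0,0,0],"linear":[-0.01,0,0],"grip":0.02}]'

```text
t: 9.2
tool_pos: [0.5231, -0.2091, 0.0484]
tool_rot: [3.134, 0.22, 0.0]
contact_force: [0.1, 0.4, -0.1]
opening: 0.0202
grip_force: 0.1
```

Call:
jog_arm --steps '[{"delta_rot":[0,0,0],"linear":[-0.01,0,0],"grip":0.02},{"delta_rot":[0,0,0],"linear":[-0.012,0,0],"grip":0.02},{"delta_rot":[0,0,0],"linear":[-0.015,0,0],"grip":0.02},{"delta_rot":[0,0,0],"linear":[-0.015,0,0],"grip":0.02},{"delta_rot":[0,0,0],"linear":[-0.015,0,0],"grip":0.02},{"delta_rot":[0,0,0],"linear":[-0.012,0,0],"grip":0.02},{"delta_rot":[0,0,0],"linear":[0,0,0],"grip":0.02},{"delta_rot":[0,0,0],"linear":[0,0,-0.03],"grip":0.02},{"delta_rot":[0,0,0],"linear":[0,0,-0.05],"grip":0.02},{"delta_rot":[0,0,0],"linear":[0,0,-0.05],"grip":0.02}]'

```text
t: 10.2
tool_pos: [0.4453, -0.2195, 0.179]
tool_rot: [-3.133, -0.22, 0.002]
contact_force: [0.8, -0.7, 0.4]
opening: 0.0201
grip_force: 0.0
```

```bash
python3 -c "
from h import *
st()
im,d=ctrl.get_image('side');im2,d=ctrl.get_image('top')
a=cv2.resize(im[150:320,110:390,::-1],None,fx=2,fy=2)[:300];b=cv2.resize(im2[95:305,110:320,::-1],None,fx=300/210,fy=300/210)[:300]
cv2.imwrite('pics/s4.png',np.hstack([a,b])[:,:800])"
```

```text
t 10.2 uv [-0.0265 -0.1379] z 0.179 xyaw 8.0 tilt [-0.001 -0.001 -1.   ] F [ 0.8 -0.7  0.4] op 0.02013573646587684
```

View pics/s4.png

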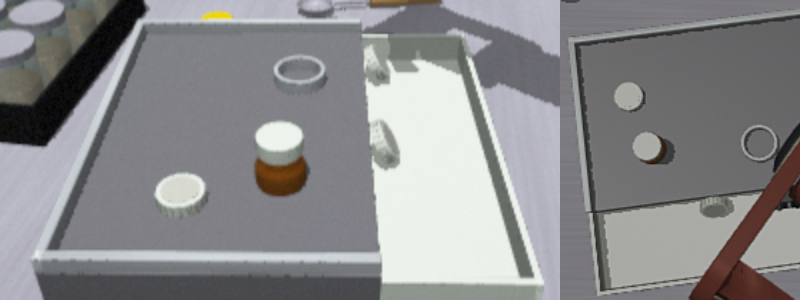

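Cap C is in the tub too, at (376,63), and the jar and band haven't moved. For cap A, I'll go to its rim side, turn a quarter and push it sideways into the middle lane.

Call:
jog_arm --steps '[{"delta_rot":[0,0,0],"linear":[0.0235,-0.036,0],"grip":0.02},{"delta_rot":[0,0,0],"linear":[0.0235,-0.036,0],"grip":0.02},{"delta_rot":[0,0,0],"linear":[0.0235,-0.036,0],"grip":0.02},{"delta_rot":[0,0,0],"linear":[0.0235,-0.036,0],"grip":0.02},{"delta_rot":[0,0,0],"linear":[0.0235,-0.036,0],"grip":0.02},{"delta_rot":[0,0,0],"linear":[0.0235,-0.036,0],"grip":0.02},{"delta_rot":[0,0,0],"linear":[0.0235,-0.036,0],"grip":0.02},{"delta_rot":[0,0,0],"linear":[0.0235,-0.036,0],"grip":0.02},{"delta_rot":[0,0,-8],"linear":[0,0,0],"grip":0.02},{"delta_rot":[0,0,-8],"linear":[0,0,0],"grip":0.02}]'

```text
t: 11.3
tool_pos: [0.5921, 0.0932, 0.1776]
tool_rot: [-3.07, -0.667, 0.001]
contact_force: [0.2, 1.0, -0.2]
opening: 0.02
grip_force: 0.0
```

```bash
python3 -c "
from h import *
st();print(ctrl.get_obs()['q'])"
```

```text
t 11.3 uv [0.1627 0.151 ] z 0.1776 xyaw 24.5 tilt [-0. -0. -1.] F [ 0.2  1.  -0.2] op 0.019990501375405482
[3.18655670e-02 3.12879686e-02 1.72596349e+00 1.36996656e-04
 1.38481893e+00 1.17484804e+00]
```

Call:
jog_arm --steps '[{"delta_rot":[0,0,-8.2],"linear":[0,0,0],"grip":0.02},{"delta_rot":[0,0,-8.2],"linear":[0,0,0],"grip":0.02},{"delta_rot":[0,0,-8.2],"linear":[0,0,0],"grip":0.02},{"delta_rot":[0,0,-8.2],"linear":[0,0,0],"grip":0.02},{"delta_rot":[0,0,-8.2],"linear":[0,0,0],"grip":0.02},{"delta_rot":[0,0,-8.2],"linear":[0,0,0],"grip":0.02},{"delta_rot":[0,0,-8.2],"linear":[0,0,0],"grip":0.02},{"delta_rot":[0,0,-8.2],"linear":[0,0,0],"grip":0.02},{"delta_rot":[0,0,-8.1],"linear":[0,0,0],"grip":0.02},{"delta_rot":[0,0,0],"linear":[0,0,0],"grip":0.02}]'

```text
t: 12.3
tool_pos: [0.5918, 0.0916, 0.1778]
tool_rot: [-2.067, -2.366, 0.0]
contact_force: [0.3, 0.0, -0.4]
opening: 0.0197
grip_force: 0.0
```

```bash
python3 -c "
from meas import *
st()
o=ctrl.get_obs()
im,d=ctrl.get_image('wrist');c=ctrl.camera_info('wrist')
T=np.eye(4);T[:3,:3]=Ro.from_rotvec(o['tool_rot']).as_matrix();T[:3,3]=o['tool_pos'];W=T@np.array(c['T_tool_cam']);K=np.array(c['camera_matrix'])
for k,s in blobs(im):
    x,y=s[0]+s[2]/2,s[1]+s[3]/2
    r_=W[:3,:3]@np.linalg.solve(K,[x,y,1.]);p=W[:3,3]+r_*(.057-W[2,3])/r_[2]
    if s[4]<6000:print(k.round(),s.tolist(),uv(p))"
```

```text
t 12.3 uv [0.1621 0.1495] z 0.1778 xyaw 97.7 tilt [ 0. -0. -1.] F [ 0.3  0.  -0.4] op 0.019664665803463117
[248. 213.] [228, 205, 43, 19, 367] [0.1592 0.119 ]
[508. 308.] [504, 297, 8, 21, 68] [0.4219 0.0174]
[373. 316.] [369, 309, 10, 15, 98] [0.2866 0.0072]
[ 36. 315.] [26, 310, 28, 15, 209] [-0.0579  0.0073]
[  2. 331.] [0, 323, 6, 16, 72] [-0.0998 -0.0091]
```

Cap A sits between the fingers (u≈0.159, v≈0.109). I'll lower and push it sideways.

Call:
jog_arm --steps '[{"delta_rot":[0,0,0],"linear":[0,-0.002,0.035],"grip":0.02},{"delta_rot":[0,0,0],"linear":[0,0,0.035],"grip":0.02},{"delta_rot":[0,0,0],"linear":[0,0,0.03],"grip":0.02},{"delta_rot":[0,0,0],"linear":[0,0,0.02],"grip":0.02},{"delta_rot":[0,0,0],"linear":[0,0,0.008],"grip":0.02},{"delta_rot":[0,0,0],"linear":[0,0,0.002],"grip":0.02},{"delta_rot":[0,0,0],"linear":[0,0,0],"grip":0.02},{"delta_rot":[0,0,0],"linear":[0,0,0],"grip":0.02}]'

```text
t: 13.15
tool_pos: [0.591, 0.0912, 0.05]
tool_rot: [2.066, 2.364, 0.003]
contact_force: [0.7, -0.2, 0.5]
opening: 0.0202
grip_force: 0.0
```

Call:
jog_arm --steps '[{"delta_rot":[0,0,0],"linear":[-0.004,0,0],"grip":0.02},{"delta_rot":[0,0,0],"linear":[-0.008,0,0],"grip":0.02},{"delta_rot":[0,0,0],"linear":[-0.01,0,0],"grip":0.02}]'

```text
t: 13.45
tool_pos: [0.5931, 0.0687, 0.049]
tool_rot: [2.066, 2.366, 0.001]
contact_force: [0.0, 0.7, -0.3]
opening: 0.0197
grip_force: 0.1
```

Now v≈0.126, so I'll push on by about 90 mm, then back off slightly and lift.

Call:
jog_arm --steps '[{"delta_rot":[0,0,0],"linear":[-0.01,0,0.001],"grip":0.02},{"delta_rot":[0,0,0],"linear":[-0.01,0,0],"grip":0.02},{"delta_rot":[0,0,0],"linear":[-0.01,0,0],"grip":0.02},{"delta_rot":[0,0,0],"linear":[-0.01,0,0],"grip":0.02},{"delta_rot":[0,0,0],"linear":[-0.01,0,0],"grip":0.02},{"delta_rot":[0,0,0],"linear":[-0.01,0,0],"grip":0.02},{"delta_rot":[0,0,0],"linear":[-0.01,0,0],"grip":0.02},{"delta_rot":[0,0,0],"linear":[-0.01,0,0],"grip":0.02},{"delta_rot":[0,0,0],"linear":[-0.007,0,0],"grip":0.02}]'

```text
t: 14.35
tool_pos: [0.6045, -0.0179, 0.0473]
tool_rot: [2.067, 2.365, -0.0]
contact_force: [-0.6, 0.1, -0.3]
opening: 0.0201
grip_force: 0.0
```

Call:
jog_arm --steps '[{"delta_rot":[0,0,0],"linear":[0,0,0],"grip":0.02},{"delta_rot":[0,0,0],"linear":[0.006,0,0],"grip":0.02},{"delta_rot":[0,0,0],"linear":[0,0,-0.04],"grip":0.02},{"delta_rot":[0,0,0],"linear":[0,0,-0.05],"grip":0.02},{"delta_rot":[0,0,8.2],"linear":[0,0,-0.03],"grip":0.02},{"delta_rot":[0,0,8.2],"linear":[0,0,0],"grip":0.02},{"delta_rot":[0,0,8.2],"linear":[0,0,0],"grip":0.02},{"delta_rot":[0,0,8.2],"linear":[0,0,0],"grip":0.02},{"delta_rot":[0,0,8.2],"linear":[0,0,0],"grip":0.02},{"delta_rot":[0,0,8.2],"linear":[0,0,0],"grip":0.02}]'

```text
t: 15.35
tool_pos: [0.6033, -0.0099, 0.1672]
tool_rot: [-2.867, -1.284, 0.0]
contact_force: [-0.8, -0.0, 0.4]
opening: 0.0198
grip_force: 0.0
```

Call:
jog_arm --steps '[{"delta_rot":[0,0,8.2],"linear":[0,0,0],"grip":0.02},{"delta_rot":[0,0,8.2],"linear":[0,0,0],"grip":0.02},{"delta_rot":[0,0,8.2],"linear":[0,0,0],"grip":0.02},{"delta_rot":[0,0,8.2],"linear":[0,0,0],"grip":0.02},{"delta_rot":[0,0,7.7],"linear":[0,0,0],"grip":0.02},{"delta_rot":[0,0,0],"linear":[0.02,0.018,0],"grip":0.02},{"delta_rot":[0,0,0],"linear":[0.02,0.018,0],"grip":0.02},{"delta_rot":[0,0,0],"linear":[0,0,0],"grip":0.02},{"delta_rot":[0,0,0],"linear":[0,0,0],"grip":0.02}]'

```text
t: 16.25
tool_pos: [0.648, -0.0403, 0.1669]
tool_rot: [-3.133, -0.22, 0.002]
contact_force: [-0.5, 0.8, 0.7]
opening: 0.0204
grip_force: 0.0
```

```bash
cat > w.py <<'E'
from meas import *
st()
o=ctrl.get_obs()
im,d=ctrl.get_image('wrist');c=ctrl.camera_info('wrist')
T=np.eye(4);T[:3,:3]=Ro.from_rotvec(o['tool_rot']).as_matrix();T[:3,3]=o['tool_pos'];W=T@np.array(c['T_tool_cam']);K=np.array(c['camera_matrix'])
for k,s in blobs(im):
    x,y=s[0]+s[2]/2,s[1]+s[3]/2
    r_=W[:3,:3]@np.linalg.solve(K,[x,y,1.]);p=W[:3,3]+r_*(.057-W[2,3])/r_[2]
    if s[4]<6000:print("w",k.round(),s.tolist(),uv(p))
im,d=ctrl.get_image('side')
for k,s in blobs(im):
    if 110<k[0]<370 and 150<k[1]<300 and s[4]<1000: print("side",k.round(),s.tolist(),uv(ray("side",*k,.057)))
E
python3 w.py
```

```text
t 16.25 uv [0.1992 0.0111] z 0.1669 xyaw 8.0 tilt [-0.001 -0.001 -1.   ] F [-0.5  0.8  0.7] op 0.02041107404350847
w [482.   2.] [461, 0, 43, 7, 210] [ 0.3388 -0.1639]
w [251. 233.] [231, 211, 44, 40, 1138] [0.1555 0.0074]
side [128. 155.] [114, 149, 28, 14, 281] [ 0.3865 -0.2025]
side [111. 172.] [97, 164, 30, 16, 351] [ 0.3973 -0.1265]
side [247. 186.] [231, 177, 34, 18, 301] [ 0.0916 -0.0669]
```

Cap A is at u≈0.158, v≈0.008, in the middle lane, and the band is unmoved. I'll lower behind it and push off, a bit quicker at the edge so that it clears the leaning cap below.

Call:
jog_arm --steps '[{"delta_rot":[0,0,0],"linear":[0,0.002,0.035],"grip":0.02},{"delta_rot":[0,0,0],"linear":[0,0,0.035],"grip":0.02},{"delta_rot":[0,0,0],"linear":[0,0,0.03],"grip":0.02},{"delta_rot":[0,0,0],"linear":[0,0,0.014],"grip":0.02},{"delta_rot":[0,0,0],"linear":[0,0,0.005],"grip":0.02},{"delta_rot":[0,0,0],"linear":[0,0,0],"grip":0.02},{"delta_rot":[0,0,0],"linear":[-0.005,0,0],"grip":0.02},{"delta_rot":[0,0,0],"linear":[-0.008,0,0],"grip":0.02},{"delta_rot":[0,0,0],"linear":[-0.01,0,0],"grip":0.02},{"delta_rot":[0,0,0],"linear":[-0.01,0,0],"grip":0.02}]'

```text
t: 17.35
tool_pos: [0.6152, -0.0478, 0.0491]
tool_rot: [3.134, 0.22, 0.002]
contact_force: [0.3, 0.3, -0.0]
opening: 0.0198
grip_force: 0.1
```

Call:
jog_arm --steps '[{"delta_rot":[0,0,0],"linear":[-0.01,0,0],"grip":0.02},{"delta_rot":[0,0,0],"linear":[-0.01,0,0],"grip":0.02},{"delta_rot":[0,0,0],"linear":[-0.01,0,0],"grip":0.02},{"delta_rot":[0,0,0],"linear":[-0.01,0,0],"grip":0.02},{"delta_rot":[0,0,0],"linear":[-0.01,0,0],"grip":0.02},{"delta_rot":[0,0,0],"linear":[-0.01,0,0],"grip":0.02},{"delta_rot":[0,0,0],"linear":[-0.01,0,0],"grip":0.02}]'

```text
t: 18.05
tool_pos: [0.5456, -0.0575, 0.0483]
tool_rot: [-3.134, -0.22, 0.0]
contact_force: [-0.4, 0.1, -0.2]
opening: 0.02
grip_force: 0.1
```

```bash
python3 w.py
```

```text
t 18.05 uv [0.0955 0.0084] z 0.0483 xyaw 8.0 tilt [-0. -0. -1.] F [-0.4  0.1 -0.2] op 0.020036063798790582
w [250. 270.] [230, 264, 41, 14, 307] [0.0807 0.0072]
w [ 31. 308.] [0, 287, 77, 52, 2080] [0.0563 0.1179]
w [238. 307.] [219, 286, 37, 38, 990] [0.061  0.0139]
side [128. 155.] [114, 149, 28, 14, 287] [ 0.3864 -0.2023]
side [111. 172.] [97, 164, 30, 16, 352] [ 0.3974 -0.1264]
```

Call:
jog_arm --steps '[{"delta_rot":[0,0,0],"linear":[-0.01,0,0],"grip":0.02},{"delta_rot":[0,0,0],"linear":[-0.012,0,0],"grip":0.02},{"delta_rot":[0,0,0],"linear":[-0.016,0,0],"grip":0.02},{"delta_rot":[0,0,0],"linear":[-0.02,0,0],"grip":0.02},{"delta_rot":[0,0,0],"linear":[-0.025,0,0],"grip":0.02},{"delta_rot":[0,0,0],"linear":[-0.025,0,0],"grip":0.02},{"delta_rot":[0,0,0],"linear":[-0.01,0,0],"grip":0.02},{"delta_rot":[0,0,0],"linear":[0,0,-0.03],"grip":0.02},{"delta_rot":[0,0,0],"linear":[0,0,-0.05],"grip":0.02},{"delta_rot":[0,0,0],"linear":[0,0,-0.05],"grip":0.02}]'

```text
t: 19.15
tool_pos: [0.4287, -0.0736, 0.1791]
tool_rot: [-3.133, -0.219, 0.002]
contact_force: [1.1, -0.3, 0.5]
opening: 0.0203
grip_force: 0.0
```

Call:
jog_arm --steps '[{"delta_rot":[0,0,0],"linear":[-0.02,0.04,-0.03],"grip":0.02},{"delta_rot":[0,0,0],"linear":[0,0.045,0],"grip":0.02},{"delta_rot":[0,0,0],"linear":[0,0.045,0],"grip":0.02},{"delta_rot":[0,0,0],"linear":[0,0.045,0],"grip":0.02},{"delta_rot":[0,0,0],"linear":[0,0.045,0],"grip":0.02},{"delta_rot":[0,0,0],"linear":[0,0.045,0],"grip":0.02},{"delta_rot":[0,0,0],"linear":[0,0.045,0],"grip":0.02},{"delta_rot":[0,0,0],"linear":[0,0.045,0],"grip":0.02},{"delta_rot":[0,0,0],"linear":[0,0,0],"grip":0.02},{"delta_rot":[0,0,0],"linear":[0,0,0],"grip":0.02}]'

```text
t: 20.15
tool_pos: [0.4602, -0.4259, 0.2054]
tool_rot: [-3.133, -0.218, 0.001]
contact_force: [0.3, 1.1, 0.4]
opening: 0.02
grip_force: 0.0
```

```bash
python3 -c "
from h import *
st()
im,d=ctrl.get_image('side');im2,d=ctrl.get_image('top')
a=cv2.resize(im[150:320,110:390,::-1],None,fx=1.6,fy=1.6)[:270];b=cv2.resize(im2[95:305,110:320,::-1],None,fx=1.6,fy=1.6)[:270]
b=cv2.resize(im2[95:305,110:320,::-1],(336,336));a=cv2.copyMakeBorder(a,0,336-len(a),0,0,0)
cv2.imwrite('pics/s5.png',np.hstack([a,b])[:,:800])"
```

```text
t 20.15 uv [-0.0407 -0.3443] z 0.2054 xyaw 7.9 tilt [-0.    -0.001 -1.   ] F [0.3 1.1 0.4] op 0.020029502656002958
```

View pics/s5.png

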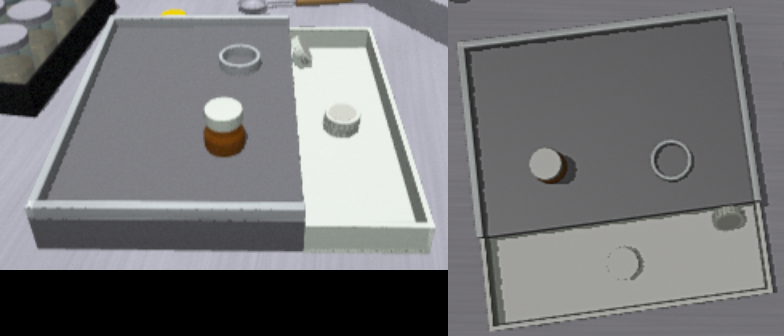

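All three caps are off the deck and the jar and band stand where they were. C leans at (301,50) and the other two look stacked at (342,118). I'll check the heights and the jar and band drift.

```bash
python3 - <<'E'
from h import *
im,d=ctrl.get_image("top");c=ctrl.camera_info("top");K=np.array(c["camera_matrix"]);R=np.array(c["R"]);t=np.array(c["t"])
v,u=np.mgrid[:384,:512];P=(np.linalg.inv(K)@np.stack([u.ravel(),v.ravel(),np.ones(u.size)]))*d.ravel();X=(R.T@(P-t[:,None])).T
q=X[:,:2]-E0;a=q@U;b=q@V;z=X[:,2]
m=(a>-.108)&(a<-.006)&(b>-.17)&(b<.17)&(z>.016)
lab=np.zeros(u.size,np.uint8);lab[m]=1
n,l,s,cc=cv2.connectedComponentsWithStats(lab.reshape(384,512));l=l.ravel()
for i in range(1,n):
    k=l==i
    if k.sum()>15:print(k.sum(),"u",a[k].min().round(3),a[k].max().round(3),"v",b[k].min().round(3),b[k].max().round(3),"z50/max",np.median(z[k]).round(3),z[k].max().round(3))
diff=np.abs(im.astype(int)-np.load("top.npy")).max(2)
for n,(x,y) in dict(jar=(172,198),band=(250,195)).items(): print(n,np.mean(diff[y-16:y+17,x-16:x+17]>40))
E
```

```text
206 u -0.046 -0.006 v -0.159 -0.057 z50/max 0.034 1.043
336 u -0.077 -0.035 v -0.057 0.028 z50/max 0.03 1.043
308 u -0.108 -0.046 v -0.17 -0.057 z50/max 0.539 1.043
jar 0.0
band 0.0
```

```bash
python3 -c "
from station import ctrl
print(ctrl.finish_job())"
```

```text
the job is handed in; nothing more can be done
None
```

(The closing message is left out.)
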